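# Check a gem tester on its reference disc, then hold its probe square on the step-cut stone

### The job

Draw the pen-shaped gem tester up out of the holster of its desk stand and, holding it upright, press its spring-loaded probe tip lightly on the copper reference disc of the stand to check it. Then set the tip on the flat top face of the rectangular step-cut stone on the tilted stage, with the tester square to that face and the probe pushed in about half of its 6 mm travel, keep it there for two seconds and finish while still holding it so. Press gently, do not touch the two other stones with the tester, leave the stage as it is set, and leave the other things on the desk alone.

Things in the scene. Friction and masses are not known exactly. Their poses are not given: they have to be found in the camera images.
- tester: Pen-shaped gem tester, 148 mm, 0.1 kg, loose, upright in the holster. Origin: tip of the extended probe, on the long axis; +z to the tail. From the tip: probe rod 3.2 mm thick to 10 mm, grey nose to 20 mm across up to 58, black guard flange 32 mm across 58 to 62 (rests on the holster rim), white flat-sided grip 62 to 148, 27 mm along x, 22 along y: grip across y, about 120 mm from the tip.
- probe (a joint): How far the spring probe is pushed into the tester's nose, m: 0 = fully out, 0.006 = fully in. Resists with about 1 N at first touch, rising evenly to 4 N fully in (2.5 N at half). The tip is a ball end of 3.2 mm diameter.
- probe_tip (a point): The very tip of the probe; coincides with the tester's origin while the probe is out and moves with the probe; axes as the tester's.
- stand: Black desk stand, fixed. Foot 78 (x) x 134 (y) x 12 mm, origin at the centre of its underside, z up. At y = -34 mm the round tapered holster, 37 mm across at its rim 78 mm above the desk, bore 25 mm; the probe tip rests in it 20 mm above the desk, so lift 60 mm before moving sideways. Copper reference disc at y = +36 mm.
- test_disc: Copper reference disc, 28 mm across, 3 mm thick, lying flat on the foot of the stand; fixed; origin at the centre of its underside.
- disc_top (a point): Centre of the top face of the copper disc, 15 mm above the desk; z up.
- stage: Tilting rotary stone stage, fixed. Grey base 112 x 138 x 12 mm, origin at the centre of its underside, z up. Two uprights 71 mm high at y = +-61 mm, knobs out to y = +-76, carry the tilt axis 56 mm above the desk. Between them an aluminium turntable 96 mm across, top 9 mm above the axis, bears three smoky-quartz stones, fixed, 27 mm from its middle.
- tilt (a joint): Tilt of the stage, rad: 0 = turntable level; positive = the turntable leans towards the stage's own -x (its front, the robot's side). Stiff (0.5 N m to move it); it is not to be moved.
- turntable (a joint): Rotation of the turntable about its own normal, rad, counter-clockwise seen from above; 0 = the step-cut stone towards the stage's own +x (the far, uphill side). Stiff (0.12 N m); it is not to be moved.
- stone_step: The rectangular step-cut stone with cut corners, 26 x 20 mm, 8 mm high, smoky quartz; origin at the centre of its underside, x along its length, z square to the turntable.
- step_table (a point): Centre of the flat top face of the step-cut stone (the face measures 18 x 12 mm), 8 mm above the turntable; x along the stone's length, z square out of the face.
- stone_round: Round faceted stone, 21 mm across, 8 mm high, same material; origin under its centre.
- stone_dome: Round smooth domed stone, 21 mm across, 8 mm high, same material; origin under its centre.
- white_case: Bystander: closed white plastic case, 70 x 110 x 46 mm; origin under its centre, lying on the desk.
- specimen_box_a: Bystander: small clear specimen box on a black base, 32 x 29 x 35 mm; origin under its centre, lying on the desk.
- specimen_box_b: Bystander: small clear specimen box on a white base, 33 x 31 x 36 mm; origin under its centre, lying on the desk.
- petri_dish: Bystander: round dish of crumbs, 60 mm across, 13 mm high; origin under its centre, lying on the desk.
- pen: Bystander: blue and white marker pen, 135 mm long, 17 mm thick; origin under its centre, lying on the desk.
- loupe: Bystander: small folded pocket loupe, 36 x 26 x 16 mm; origin under its centre, lying on the desk.
- tweezers: Bystander: steel tweezers, 126 mm long; origin under its centre, lying on the desk.
There are look-alikes about, which are no part of the job. There is more than one size of the tester; the job needs the middle-sized.

How it is judged:
By the outcome, as a careful person would: the job done as asked, in the order asked, and still so for the second after the job is handed in, while the arm keeps its last pose, push and grip.
It also fails if it takes over 48 s, if anything falls off the work surface, if the arm or the gripper's body presses on something with over 40 N, if the wrist force passes 120 N, or if a joint passes its speed limit or range.

### The arm

A 6-joint arm with a two-finger parallel gripper is mounted at the origin on a cart in front of the work surface, level with it; the furniture and walls round the work are solid. World frame = base frame: x ahead of the robot, y to its left, z up, the work surface at z = 0. Lengths are in m, angles in degrees, forces in N, time in s.
With the tool pointing down it reaches from about 0.3 to 0.85 m from the base axis. Payload 5.4 kg.
Tool frame: the origin (TCP) lies between the finger pads; the fingertips stand 11 mm ahead of it and the grasp point (between the pads) lies 8 mm behind it (robot.tip_extent is the distance from the TCP to the fingertips, in m); x points along the fingers, y is the direction in which the jaws open and shut, and the axes are right-handed (so a half turn about x gives the same grasp; the last joint's range is limited). The gripper opens to 85 mm and grips with 20 to 120 N. Pads are 22 mm wide; open, the fingers measure 114 mm over their backs; the gripper's body (76 mm by 85 mm) begins 54 mm behind the grasp point. The pads swing forward as they close: fully open they stand 13 mm farther back than shut.
Start: joints at [63.478, 9.076, 91.501, -0, 79.423, -12.038], TCP at [0.144, 0.557, 0.242] pointing down, gripper open.
Joint ranges: [-166.64, 166.64], [-54.1, 131.32], [10.49, 154.53], [-73.88, 253.88], [9.74, 151.15], [-171.62, 171.62]. Speed limits (degrees/s): [147.25, 147.25, 180, 180, 180, 180].

### API

Orientations are given as a 3x3 rotation matrix whose columns are the frame's x, y, z axes.
In Python, from plant import get_state, vision, sign_off, robot gives the robot as it stands. The module is installed in compiled form; this text tells all that it offers.
- The arm moves only by the shell command python3 -m pendant 'ROWS'. ROWS is JSON, a list that holds one entry, the list of rows, each a list of 7 numbers: the shift along the tool's x, y, z in m, then the turn, a rotation vector about the tool's x, y, z in rad, then the finger opening in m, from 0 to 0.0854. In form: [[[dx, dy, dz, rx, ry, rz, hand], ...]]. A call has 1 to 5 rows; each row shifts and turns the commanded pose from where the row before left it, along the tool's axes as they then stand; what a row does not reach is not made up. A row lasts 1/8 s, in which the tool goes at most 62.5 mm and 10.7 degrees, less where a joint would pass 70% of its speed; a pose out of reach is approached as far as the arm can. A call is refused whole if a number of a shift passes 0.0625 or a number of a turn 0.188, either way. A call with a gripper value outside its range is refused whole. The fingers move at their own pace and stop on an object; the grip force is fixed at half the most. Time passes only in rows, so rows that do not move let the fingers close. It gives the time, the measured TCP pose, the force and the opening at its end, in the units of the state.
- get_state(): the state, without advancing time (a new reading comes with each control period).
- vision.snapshot(name): name is "side" or "top" or "wrist"; returns (picture, depth): 384x512x3 uint8, red, green, blue; 384x512 float32, m along the optical axis (not along the pixel's ray), 0 where there is no reading.
- vision.get_calibration(name): a dict with "fx", "fy", "cx", "cy" (pixels), "dist" ([k1, k2, p1, p2, k3] as OpenCV has them; the pictures are not rectified), "camera_from_world" (4x4, takes a point from world to camera coordinates). Camera axes: x right, y down, z forward; pixel columns grow to the right and rows downward; lengths in m; the calibration is good to about 2 mm. A picture is of the moment at which its call begins: read the wrist's pose just before it. get_calibration takes no time and is no camera call; for the wrist camera it gives the pose at the moment of the call.
- sign_off(): hands the job in, once; it reports no verdict.
The state is a dict: "t": time; "joints": joint angles; "joint_vel": joint speeds; "effort": joint torques, N m; "position": TCP position; "eef_rot": TCP orientation; "wrist_force": force on the tool from outside, world axes, zero at the start; "wrist_torque": the same for the moment, N m; "width": finger opening in m.
Only numpy, scipy, OpenCV 4.12 (cv2) and the standard library are available. Lean on these libraries where they do the work, as an engineer would, in place of code of your own. Each camera call takes 0.05 s, during which the arm holds its last target. There are 200 camera calls.

## Working session

There is one attempt and no reset: what is moved stays moved. The work goes in short steps, Python scripts to look and compute and a shell command to move; the robot and the scene stay as the last step left them, time stands still between calls to the robot, and variables do not carry over. Pictures are saved under pics/ and viewed, about 8 in all and at most 12, crops included, and the job is handed in when it is done.

```bash
mkdir -p pics
cat > h.py <<'E'
import numpy as np, cv2
from plant import get_state, vision, robot
np.set_printoptions(precision=4,suppress=True)
def snap(n):
    c=vision.get_calibration(n); p,d=vision.snapshot(n); return p,d,c
def save(p,f,crop=None,s=1):
    if crop: p=p[crop[1]:crop[3],crop[0]:crop[2]]
    cv2.imwrite('pics/'+f,cv2.resize(p[:,:,::-1],None,fx=s,fy=s,interpolation=cv2.INTER_CUBIC))
def K(c): return np.array([[c['fx'],0,c['cx']],[0,c['fy'],c['cy']],[0,0,1.]])
def ray(c,uv):
    uv=np.array(uv,float).reshape(-1,1,2)
    n=cv2.undistortPoints(uv,K(c),np.array(c['dist'],float)).reshape(-1,2)
    T=np.array(c['camera_from_world']); R=T[:3,:3]
    return -R.T@T[:3,3], np.c_[n,np.ones(len(n))]@R
def onz(c,uv,z):
    o,d=ray(c,uv); return o+d*((z-o[2])/d[:,2])[:,None]
def dep(c,uv,depth):
    o,d=ray(c,uv); uv=np.array(uv,int).reshape(-1,2); return o+d*depth[uv[:,1],uv[:,0]][:,None]
def proj(c,P):
    T=np.array(c['camera_from_world']); r,_=cv2.Rodrigues(T[:3,:3])
    return cv2.projectPoints(np.array(P,float).reshape(-1,1,3),r,T[:3,3],K(c),np.array(c['dist'],float))[0].reshape(-1,2)
E
python3 - <<'E'
from h import *
s=get_state(); print(s['t'],s['position'],s['eef_rot'],s['wrist_force'],s['width'])
for n in ('top','side'):
    p,d,c=snap(n); save(p,n+'0.png',s=1.5); np.savez(n+'0.npz',p=p,d=d); print(n,ray(c,[[256,192]]), (d>0).mean())
E
```

```text
0.0 [0.1436 0.5562 0.2413] [[-0.0009  0.2501  0.9682]
 [-0.0017  0.9682 -0.2501]
 [-1.     -0.0019 -0.0004]] [-1.2638 -0.0558  0.6011] 0.08544408208329415
top (array([0.2636, 0.0802, 1.2027]), array([[ 0.2223,  0.0141, -0.975 ]])) 0.9959869384765625
side (array([ 0.286 , -0.6409,  0.6589]), array([[ 0.2426,  0.7564, -0.6075]])) 0.9959869384765625
```

Run:
```python
from h import *
p,d,c=snap('wrist'); save(p,'w0.png'); print(ray(c,[[256,192]]),c['camera_from_world'])
```

```text
(array([0.0631, 0.5764, 0.3732]), array([[ 0.3203, -0.0847, -0.9435]])) [[ 0.2502  0.9682 -0.0018 -0.5732]
 [ 0.9158 -0.236   0.3249 -0.043 ]
 [ 0.3142 -0.083  -0.9457  0.3809]
 [ 0.      0.      0.      1.    ]]
```

View pics/top0.png

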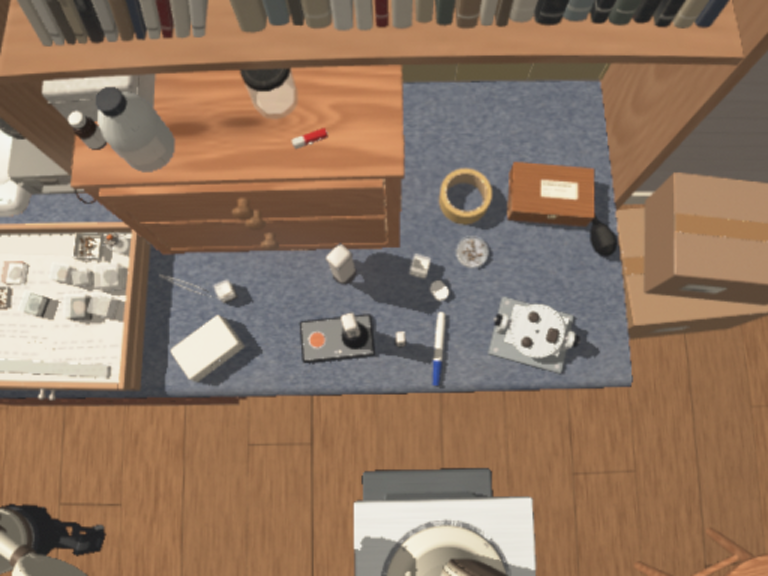

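View pics/side0.png

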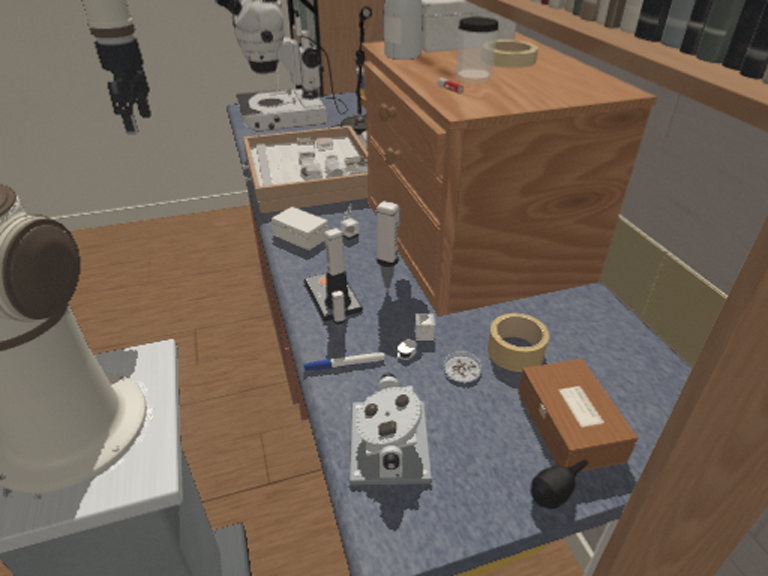

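The top view shows the stand at (337,338) with a tester in its holster and the copper disc at (317,340). The stage is at (533,332). Two look-alike testers stand free: a large one at (341,263) and a small one at (401,338). The side view confirms this.

Run:
```python
from h import *
for n in ('top','side'):
    z=np.load(n+'0.npz'); p,d=z['p'],z['d']; c=vision.get_calibration(n)
    vv,uu=np.mgrid[0:384,0:512]; P=dep(c,np.c_[uu.ravel(),vv.ravel()],d).reshape(384,512,3)
    pi=p.astype(int)
    m=(pi[...,0]>pi[...,2]+60)&(pi[...,0]>130)&(abs(P[...,2]-.015)<.012)&(P[...,0]>.2)&(P[...,0]<.6)&(P[...,1]>0)&(P[...,1]<.4)
    print(n,'disc',m.sum(),np.median(P[m],0), P[m].mean(0))
    for lab,sel in (('tail', (P[...,2]>.160)&(P[...,2]<.178)),('stand<16', (P[...,2]>.008)&(P[...,2]<.016))):
        m=sel&(P[...,0]>.3)&(P[...,0]<.6)&(P[...,1]>-.05)&(P[...,1]<.35)
        k,l,st,ce=cv2.connectedComponentsWithStats(m.astype(np.uint8))
        for i in range(1,k):
            if st[i,4]>15:
                Q=P[l==i]; r=cv2.minAreaRect(Q[:,:2].astype(np.float32)*1000); print(' ',lab,st[i,4],ce[i],np.median(Q,0),r)
    # stage region high points
    m=(P[...,2]>.04)&(P[...,2]<.12)&(P[...,0]>.3)&(P[...,0]<.6)&(P[...,1]<-.1)&(P[...,1]>-.4)
    k,l,st,ce=cv2.connectedComponentsWithStats(m.astype(np.uint8))
    for i in range(1,k):
        if st[i,4]>100:
            Q=P[l==i]; cc=Q.mean(0); print(' stage',st[i],cc,Q.min(0),Q.max(0)); u,s,v=np.linalg.svd(Q-cc); print(v)
    cc=(330,195,390,255) if n=='top' else (225,245,295,330)
    save(p,n+'_st.png',cc,8 if n=='top' else 7)
```

```text
top disc 76 [0.441  0.2232 0.0154] [0.4408 0.2231 0.0153]
  tail 28 [227.8571 176.8571] [0.5373 0.1628 0.1706] ((539.7137451171875, 164.34356689453125), (15.53487777709961, 37.90065002441406), 14.473356246948242)
  tail 100 [232.73 214.33] [0.4463 0.152  0.1667] ((447.0870361328125, 152.68641662597656), (26.742036819458008, 21.38227081298828), 17.54986572265625)
  stand<16 33 [293.9394 192.3636] [ 0.5316 -0.0095  0.0151] ((530.7685546875, -7.883318901062012), (24.03257179260254, 22.504497528076172), 25.8598690032959)
  stand<16 928 [221.583  226.1175] [0.4381 0.1988 0.0126] ((444.02899169921875, 186.94058227539062), (78.64403533935547, 134.30870056152344), 4.728639602661133)
  stand<16 168 [292.3571 231.494 ] [ 0.4226 -0.0005  0.0131] ((420.5321044921875, -0.37176513671875), (14.433545112609863, 134.01393127441406), 82.9815673828125)
 stage [ 331  202   56   37 1344] [ 0.4405 -0.1715  0.0647] [ 0.3944 -0.2471  0.0407] [ 0.4902 -0.1009  0.0864]
[[-0.2941 -0.9558  0.0026]
 [-0.8971  0.2752 -0.3456]
 [-0.3296  0.104   0.9384]]
side disc 15 [0.4349 0.2226 0.0145] [0.4346 0.2223 0.0147]
 
[... 437 characters left out ...]
9072266), 83.89266204833984)
  stand<16 104 [234.3462 201.3654] [0.475  0.1351 0.0119] ((478.9822082519531, 155.63455200195312), (83.5814208984375, 30.68189239501953), 70.97073364257812)
  stand<16 24 [282.9583 223.1667] [0.571  0.0147 0.0114] ((569.47607421875, 14.397224426269531), (5.171327114105225, 29.577795028686523), 74.3743667602539)
  stand<16 249 [228.7912 240.241 ] [ 0.4186 -0.0047  0.0133] ((419.32147216796875, -3.0252180099487305), (15.901522636413574, 134.4005584716797), 83.9486083984375)
 stage [ 237  249   44   64 1819] [ 0.4385 -0.1844  0.0641] [ 0.395  -0.2502  0.0401] [ 0.4883 -0.1006  0.0825]
[[-0.2663 -0.9634 -0.0309]
 [-0.907   0.2613 -0.3302]
 [-0.3262  0.0599  0.9434]]
```

View pics/w0.png

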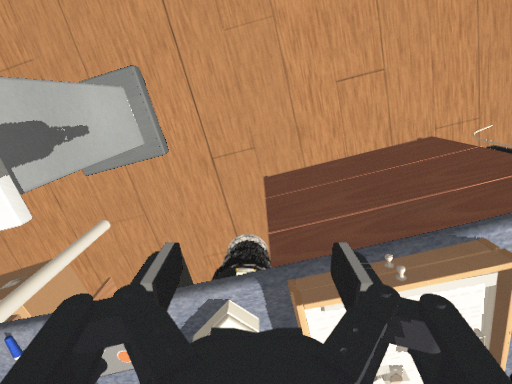

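The wrist view shows only the floor and the drawer, so it is no use from here. The measurements agree with each other: the tester tail is at about (0.447, 0.152, 0.167) with its long side at about 16.5°. The stage normal is about 20° off vertical. I'm setting out for a point above the tester.

```bash
python3 -m pendant '[[[-0.004,-0.0315,0.0394,0,0,0,0.0854],[-0.004,-0.0315,0.0394,0,0,0,0.0854],[-0.004,-0.0315,0.0394,0,0,0,0.0854],[-0.004,-0.0315,0.0394,0,0,0,0.0854],[-0.004,-0.0315,0.0394,0,0,0,0.0854]]]'
python3 -m pendant '[[[0,-0.0315,0.0394,0,0,0,0.0854],[0,-0.0315,0.0394,0,0,0,0.0854],[0,-0.0315,0.0394,0,0,0,0.0854],[0,-0.0315,0.0394,0,0,0,0.0854],[0,-0.0315,0.0394,0,0,0,0.0854]]]'
python3 -m pendant '[[[0,0,0,-0.18,0,0,0.0854],[0,0,0,-0.18,0,0,0.0854],[0,0,0,-0.18,0,0,0.0854],[0,0,0,0,0,0,0.0854]]]'
python3 - <<'E'
from h import *
s=get_state(); print(s['t'],s['position'],s['eef_rot'],s['wrist_force'],s['joints'])
p,d,c=snap('wrist'); save(p,'w1.png'); np.savez('w1.npz',p=p,d=d,T=c['camera_from_world'])
print(proj(c,[[.447,.152,.168],[.441,.2225,.015]]))
E
```

```text
t: 0.78
position: [0.2958, 0.3535, 0.2622]
eef_rot: [[0.0, 0.25, 0.968], [-0.0, 0.968, -0.25], [-1.0, -0.0, 0.0]]
wrist_force: [0.5, 0.5, 0.3]
width: 0.0851
t: 1.4
position: [0.4472, 0.1517, 0.2621]
eef_rot: [[-0.0, 0.25, 0.968], [0.0, 0.968, -0.25], [-1.0, 0.0, -0.0]]
wrist_force: [0.8, 0.1, 0.3]
width: 0.0853
t: 1.9
position: [0.4463, 0.1531, 0.262]
eef_rot: [[-0.001, -0.281, 0.96], [-0.0, 0.96, 0.281], [-1.0, 0.0, -0.001]]
wrist_force: [0.8, -0.4, -0.1]
width: 0.0853
1.9 [0.4463 0.1531 0.262 ] [[-0.0006 -0.2813  0.9596]
 [-0.0001  0.9596  0.2813]
 [-1.      0.0001 -0.0006]] [ 0.7608 -0.3538 -0.131 ] [   4.2141   -7.4075  105.9276   -0.0015   81.5148 -102.1243]
[[255.9487 196.7419]
 [302.9581 169.572 ]]
```

View pics/w1.png

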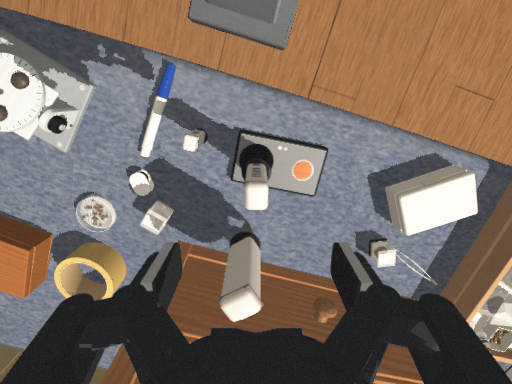

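The wrist view shows the tester tail at (257,197), as projected, with its edges in line with the tool. I'll descend and grip.

```bash
python3 -m pendant '[[[0.04,0,0,0,0,0,0.0854],[0.04,0,0,0,0,0,0.0854],[0.03,0,0,0,0,0,0.0854],[0.02,0,0,0,0,0,0.0854],[0,0,0,0,0,0,0.03]]]'
python3 -m pendant '[[[0,0,0,0,0,0,0.01],[0,0,0,0,0,0,0.01],[0,0,0,0,0,0,0.01],[0,0,0,0,0,0,0.01],[0,0,0,0,0,0,0.01]]]'
python3 - <<'E'
from h import *
s=get_state(); print(s['t'],s['position'],s['wrist_force'],s['width'])
E
```

```text
t: 2.58
position: [0.445, 0.1531, 0.1307]
eef_rot: [[-0.004, -0.281, 0.96], [-0.0, 0.96, 0.281], [-1.0, 0.001, -0.004]]
wrist_force: [0.8, -1.5, 0.5]
width: 0.0701
t: 3.2
position: [0.4474, 0.1532, 0.1335]
eef_rot: [[0.002, -0.283, 0.959], [0.0, 0.959, 0.283], [-1.0, -0.0, 0.002]]
wrist_force: [-0.7, -1.3, 6.9]
width: 0.0214
3.2 [0.4474 0.1532 0.1335] [-0.7362 -1.2657  6.9368] 0.02140180887649909
```

```bash
python3 -m pendant '[[[0,0,0,0,0,0,0.01],[-0.01,0,0,0,0,0,0.01],[-0.02,0,0,0,0,0,0.01],[-0.025,0,0,0,0,0,0.01],[-0.025,0,0,0,0,0,0.01]]]'
python3 -m pendant '[[[-0.01,0,0,0,0,0,0.01],[0,0,0,0,0,0,0.01],[0,0,0,0,0,0,0.01]]]'
python3 - <<'E'
from h import *
s=get_state(); print(s['t'],s['position'],s['eef_rot'],s['wrist_force'],s['width'])
for n in ('side','top','wrist'):
    p,d,c=snap(n); np.savez(n+'2.npz',p=p,d=d,T=c['camera_from_world'])
    pr=proj(c,[[.447,.152,.105],[.447,.152,.225],[.441,.2225,.015]]); print(n,pr)
    if n=='side': save(p,'s2.png',(170,90,290,250),4); print(d.dtype)
    if n=='wrist': save(p,'w2.png')
E
```

```text
t: 3.82
position: [0.4461, 0.1532, 0.2131]
eef_rot: [[-0.001, -0.283, 0.959], [-0.0, 0.959, 0.283], [-1.0, 0.0, -0.001]]
wrist_force: [-0.5, -0.9, -1.2]
width: 0.0212
t: 4.2
position: [0.4458, 0.1531, 0.221]
eef_rot: [[-0.002, -0.283, 0.959], [-0.0, 0.959, 0.283], [-1.0, 0.001, -0.002]]
wrist_force: [-0.4, 1.0, -1.3]
width: 0.0212
4.2 [0.4458 0.1531 0.221 ] [[-0.0023 -0.2832  0.9591]
 [-0.0001  0.9591  0.2832]
 [-1.      0.0005 -0.0022]] [-0.3981  0.9881 -1.2808] 0.021238921927113387
side [[222.8445 173.9412]
 [220.0855 134.0321]
 [216.969  186.4286]]
float32
top [[234.6057 218.075 ]
 [231.0945 209.4823]
 [211.2553 226.1207]]
wrist [[255.7648 189.6462]
 [255.6962 258.2769]
 [307.9005 178.0239]]
```

View pics/s2.png

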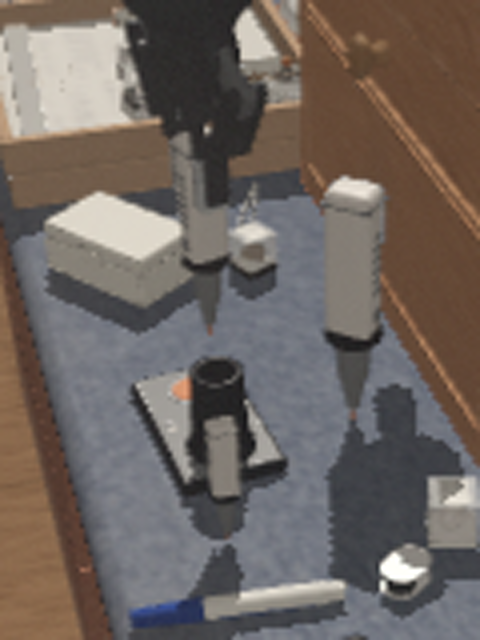

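View pics/w2.png

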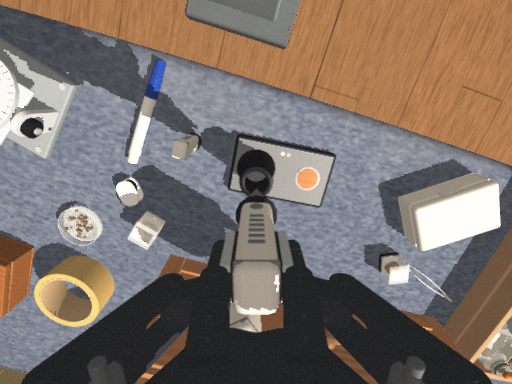

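The side crop shows the tester drawn clear, with its tip at crop (209,333), which is native (222,173). That is 1 px from the predicted tip. Next I'll fit the tester axis and find the stones.

Run:
```python
from h import *
vv,uu=np.mgrid[0:384,0:512]
z=np.load('side2.npz'); p,d=z['p'],z['d']; c=vision.get_calibration('side')
P=dep(c,np.c_[uu.ravel(),vv.ravel()],d).reshape(384,512,3)
A=np.array([.447,.1525]); m=(np.hypot(P[...,0]-A[0],P[...,1]-A[1])<.03)&(P[...,2]>.100)&(P[...,2]<.2)
o,_=ray(c,[[256,192]]); n=np.array([.447,.1525])-o[:2]; n/=np.linalg.norm(n); pts=[]
for v in range(140,180):
    us=uu[v][m[v]]
    if len(us)<1: continue
    u0=(us.min()+us.max())/2; o,r=ray(c,[[u0,v]]); t=((A-o[:2])@n)/(r[0,:2]@n); q=o+r[0]*t; pts.append([q[2],(q[:2]-A)@np.array([-n[1],n[0]]),len(us)])
pts=np.array(pts); print(pts); print('dir',[-n[1],n[0]]); k=pts[:,0]>.112; print('slope',np.polyfit(pts[k,0],pts[k,1],1))
# stones
for nme in ('top','side'):
    z=np.load(nme+'2.npz'); p,d=z['p'],z['d']; c=vision.get_calibration(nme)
    P=dep(c,np.c_[uu.ravel(),vv.ravel()],d).reshape(384,512,3)
    r=(P[...,0]>.38)&(P[...,0]<.5)&(P[...,1]<-.1)&(P[...,1]>-.25)&(P[...,2]>.045)&(P[...,2]<.095)
    g=p.max(2); Q=P[r&(g>150)]
    for _ in range(5):
        a=np.linalg.lstsq(np.c_[Q[:,:2],np.ones(len(Q))],Q[:,2],rcond=None)[0]; e=Q[:,2]-np.c_[Q[:,:2],np.ones(len(Q))]@a; Q=Q[abs(e)<max(.0015,2*e.std()*.7)]
    nn=np.array([-a[0],-a[1],1]); nn/=np.linalg.norm(nn); print(nme,'plane',nn,a,len(Q),e.std(), 'mid',(Q.min(0)+Q.max(0))/2)
    h=(P-np.array([0,0,a[2]]))@nn; b=r&(g<110)&(h>.002)
    k,l,st,ce=cv2.connectedComponentsWithStats(b.astype(np.uint8))
    for i in range(1,k):
        if st[i,4]>12: print('  stone',st[i],ce[i],P[l==i].mean(0),'h',np.percentile(h[l==i],[10,50,90]))
    if nme=='side': save(p,'s_stage.png',(225,240,295,325),7)
```

```text
[[ 0.1959 -0.0095  4.    ]
 [ 0.1936  0.0008  6.    ]
 [ 0.1907  0.0009 12.    ]
 [ 0.1878  0.0011 12.    ]
 [ 0.1849  0.0013 12.    ]
 [ 0.182   0.0015 12.    ]
 [ 0.1791  0.0017 12.    ]
 [ 0.1761  0.0018 12.    ]
 [ 0.1731  0.002  12.    ]
 [ 0.1702  0.0022 12.    ]
 [ 0.1671  0.0011 13.    ]
 [ 0.1642  0.0026 12.    ]
 [ 0.1611  0.0015 11.    ]
 [ 0.1581  0.0016  9.    ]
 [ 0.155   0.0018  7.    ]
 [ 0.152   0.002   7.    ]
 [ 0.1489  0.0022  7.    ]
 [ 0.1459  0.0024  7.    ]
 [ 0.1428  0.0026  7.    ]
 [ 0.1397  0.0027  7.    ]
 [ 0.1365  0.0016  6.    ]
 [ 0.1334  0.0018  6.    ]
 [ 0.1302  0.002   4.    ]
 [ 0.1271  0.0022  4.    ]
 [ 0.1239  0.0024  4.    ]
 [ 0.1207  0.0012  3.    ]
 [ 0.1175  0.0014  3.    ]
 [ 0.1143  0.0016  1.    ]
 [ 0.1111  0.0018  1.    ]
 [ 0.1079  0.002   1.    ]]
dir [np.float64(-0.9800346759282261), np.float64(0.19882664302918998)]
slope [-0.0343  0.0067]
top plane [-0.3296  0.0985  0.939 ] [ 0.351  -0.1049 -0.1077] 443 0.0009665565426678324 mid [ 0.4394 -0.1736  0.0651]
  stone [353 209   7   6  30] [355.8333 211.4333] [ 0.4613 -0.1649  0.0792] h [0.0047 0.0068 0.0104]
  stone [365 219   8  10  52] [368.3269 223.6154] [ 0.4291 -0.1975  0.0723] h [0.0042 0.0081 0.0109]
  stone [348 225   7   7  33] [351.0909 228.0303] [ 0.42   -0.1529  0.0626] h [0.004  0.006  0.0093]
side plane [-0.3264  0.1     0.9399] [ 0.3472 -0.1064 -0.107 ] 831 0.0007378412433597329 mid [ 0.4398 -0.1748  0.0643]
  stone [264 263   9   8  51] [267.6275 266.8431] [ 0.4624 -0.169   0.0788] h [0.0048 0.0069 0.0089]
  stone [243 269   9   8  44] [246.8182 272.9091] [ 0.4206 -0.1575  0.0621] h [0.0035 0.006  0.0077]
  stone [253 281  11  10  87] [257.8966 285.2989] [ 0.4305 -0.2019  0.0711] h [0.0041 0.0072 0.0086]
```

```bash
python3 -m pendant '[[[0,0.035,0.008,0,0,0,0.01],[0,0.0336,0.007,0,0,0,0.01],[0.03,0,0,0,0,0,0.01],[0.03,0,0,0,0,0,0.01],[0.02,0,0,0,0,0,0.01]]]'
python3 -m pendant '[[[0,0,0,0,0,0,0.01],[0,0,0,0,0,0,0.01]]]'
for i in 1 2 3; do python3 -m pendant '[[[0,0,0,0,0,0,0.01]]]'|egrep 'pos|force'; done
```

```text
t: 4.97
position: [0.4403, 0.2231, 0.1402]
eef_rot: [[-0.003, -0.284, 0.959], [-0.001, 0.959, 0.284], [-1.0, 0.0, -0.003]]
wrist_force: [-0.3, 0.4, -1.6]
width: 0.0214
t: 5.22
position: [0.442, 0.2233, 0.1431]
eef_rot: [[0.001, -0.283, 0.959], [0.0, 0.959, 0.283], [-1.0, -0.0, 0.001]]
wrist_force: [0.2, -0.9, -0.4]
width: 0.0213
position: [0.4423, 0.2234, 0.1435]
wrist_force: [-0.1, 0.2, -1.5]
position: [0.442, 0.2233, 0.1431]
wrist_force: [-0.6, -0.1, -1.0]
position: [0.4417, 0.2233, 0.1427]
wrist_force: [0.6, 0.1, -0.6]
```

View pics/s_stage.png

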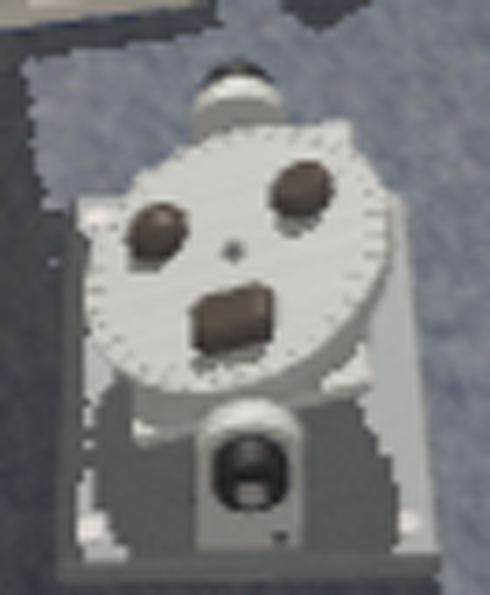

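The stage crop shows the rectangular stone at crop (233,318), on the −y side. The round stones are at (157,232) and (303,188), and both cameras agree on the plane. The tester axis is vertical to within about 1°. Now I'll lower it to the disc.

```bash
python3 -m pendant '[[[0.007,0,0,0,0,0,0.01],[0.004,0,0,0,0,0,0.01],[0,0,0,0,0,0,0.01],[0,0,0,0,0,0,0.01]]]'|egrep 'pos|force'
for i in 1 2 3; do python3 -m pendant '[[[0,0,0,0,0,0,0.01]]]'|egrep 'pos|force'; done
for i in 1 2 3; do echo step $i; python3 -m pendant '[[[0.0015,0,0,0,0,0,0.01],[0,0,0,0,0,0,0.01]]]'|egrep 'pos|force';python3 -m pendant '[[[0,0,0,0,0,0,0.01]]]'|egrep 'force'; python3 -m pendant '[[[0,0,0,0,0,0,0.01]]]'|egrep 'force'; done
```

```text
position: [0.4415, 0.2232, 0.1313]
wrist_force: [-0.1, -0.6, -1.4]
position: [0.4416, 0.2232, 0.1315]
wrist_force: [-0.3, 0.3, -0.8]
position: [0.4416, 0.2232, 0.1314]
wrist_force: [0.4, 0.1, -1.3]
position: [0.4415, 0.2232, 0.1314]
wrist_force: [-0.3, 0.3, -1.0]
step 1
position: [0.4414, 0.2232, 0.1296]
wrist_force: [-0.5, -1.1, -1.4]
wrist_force: [-0.4, -1.0, -1.5]
wrist_force: [-0.0, 0.2, -1.4]
step 2
position: [0.4416, 0.2232, 0.1284]
wrist_force: [0.5, -0.4, -1.2]
wrist_force: [0.0, 0.4, -0.0]
wrist_force: [0.2, 1.1, -0.5]
step 3
position: [0.4416, 0.2232, 0.1269]
wrist_force: [-0.0, 0.3, 0.3]
wrist_force: [0.7, 0.8, 0.7]
wrist_force: [-0.0, 0.0, -0.2]
```

```bash
python3 -m pendant '[[[0.001,0,0,0,0,0,0.01],[0,0,0,0,0,0,0.01]]]'|egrep 'pos|force'
for i in 1 2 3 4 5 6; do python3 -m pendant '[[[0,0,0,0,0,0,0.01]]]'|egrep 'pos|force'; done
python3 - <<'E'
from h import *
p,d,c=snap('side'); save(p,'s3.png',(190,110,260,210),6)
print(proj(c,[[.4416,.2232,.015]]),get_state()['t'])
E
```

```text
position: [0.4416, 0.2232, 0.1258]
wrist_force: [0.0, 0.1, 1.8]
position: [0.4416, 0.2232, 0.1259]
wrist_force: [0.6, 0.3, 1.8]
position: [0.4415, 0.2232, 0.1259]
wrist_force: [1.0, -0.4, 0.8]
position: [0.4415, 0.2232, 0.1258]
wrist_force: [0.7, -0.3, 0.5]
position: [0.4415, 0.2232, 0.1258]
wrist_force: [0.2, 1.0, 2.2]
position: [0.4415, 0.2232, 0.1258]
wrist_force: [0.6, 0.7, 1.0]
position: [0.4415, 0.2232, 0.1258]
wrist_force: [1.2, 0.6, 1.3]
[[217.1133 186.2586]] 9.025
```

View pics/s3.png

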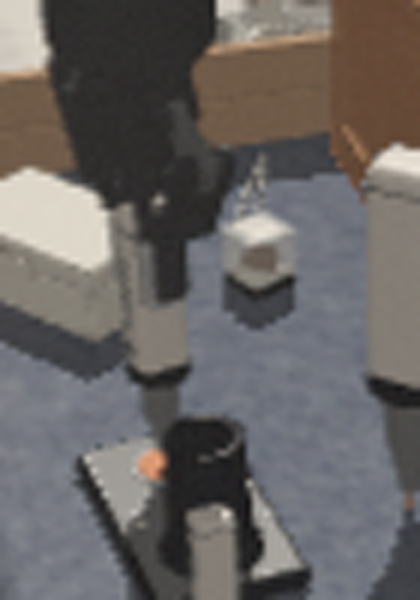

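The tip covers the copper disc at crop (152,465). The mean force is 2.5 N above baseline, so contact came at TCP z ≈ 0.1288, against a prediction of 0.1285. The disc check is done. I'll lift, turn and go towards the stage.

```bash
python3 -m pendant '[[[-0.02,0,0,0,0,0,0.01],[-0.05,0,0,0,0,0,0.01],[-0.05,0,0,0,0,0,0.01],[-0.025,0,0,0.15,0,0,0.01],[0,0,0,0.15,0,0,0.01]]]'|egrep 'pos|force'
python3 -m pendant '[[[0,0,0,0.15,0,0,0.01],[0,0,0,0.126,0,0,0.01],[0,-0.04,0.016,0,0,0,0.01],[0,-0.0481,0.0193,0,0,0,0.01],[0,-0.0481,0.0193,0,0,0,0.01]]]'|egrep 'pos|force'
python3 -m pendant '[[[0,-0.0481,0.0193,0,0,0,0.01],[0,-0.0481,0.0193,0,0,0,0.01],[0,-0.0481,0.0193,0,0,0,0.01],[0,-0.0481,0.0193,0,0,0,0.01],[0,-0.04,0.016,0,0,0,0.01]]]'|egrep 'pos|force'
python3 -m pendant '[[[0,-0.015,0.007,0,0,0,0.01],[0,0,0,0,0,0,0.01],[0,0,0,0,0,0,0.01]]]'
python3 - <<'E'
from h import *
s=get_state(); print(s['t'],s['position'],s['eef_rot'],s['joints'])
p,d,c=snap('wrist'); save(p,'w4.png'); np.savez('w4.npz',p=p,d=d,T=c['camera_from_world'])
print(proj(c,[[.43,-.2,.072],[.4375,-.174,.065]]))
E
```

```text
position: [0.4424, 0.2235, 0.2732]
wrist_force: [-0.2, -0.3, -1.5]
position: [0.4544, 0.0759, 0.2701]
wrist_force: [1.7, -0.2, -0.4]
position: [0.4776, -0.1739, 0.27]
wrist_force: [-0.6, -0.1, -1.3]
t: 11.28
position: [0.4805, -0.1872, 0.2705]
eef_rot: [[-0.001, 0.284, 0.959], [0.001, 0.959, -0.284], [-1.0, 0.001, -0.001]]
wrist_force: [0.1, 0.2, -0.8]
width: 0.021
11.275 [ 0.4805 -0.1872  0.2705] [[-0.0006  0.2835  0.959 ]
 [ 0.001   0.959  -0.2835]
 [-1.      0.0008 -0.0008]] [ -34.7418   -0.8543   98.768     0.03     82.1462 -108.2738]
[[234.888  132.288 ]
 [256.8817 131.4731]]
```

View pics/w4.png

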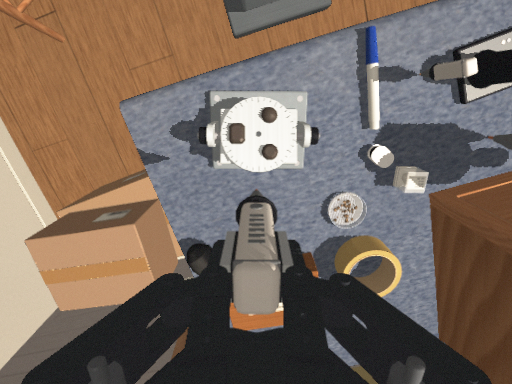

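The wrist view shows the turntable centre at (259,133), the step stone at (237,132) and the round stones at (269,114) and (270,152). I'll compute positions from it.

Run:
```python
from h import *
z=np.load('w4.npz'); p,d=z['p'],z['d']; c=vision.get_calibration('wrist'); c['camera_from_world']=z['T']
vv,uu=np.mgrid[0:384,0:512]; P=dep(c,np.c_[uu.ravel(),vv.ravel()],d).reshape(384,512,3)
g=p.max(2); r=(uu>205)&(uu<310)&(vv>90)&(vv<175)
Q=P[r&(g>170)&(np.hypot(uu-259,vv-133)<36)]
for _ in range(8):
    a=np.linalg.lstsq(np.c_[Q[:,:2],np.ones(len(Q))],Q[:,2],rcond=None)[0]; e=Q[:,2]-np.c_[Q[:,:2],np.ones(len(Q))]@a; Q=Q[abs(e)<max(.001,1.5*e.std())]
nn=np.array([-a[0],-a[1],1]); nn/=np.linalg.norm(nn); print('plane',nn,a,len(Q),e.std())
def onp(uv,h):
    o,D=ray(c,uv); o=o-np.array([0,0,a[2]]); t=(h-o@nn)/(D@nn); return o+D*t[:,None]+np.array([0,0,a[2]])
C=[]
for n2 in (nn,):
  k,l,st,ce=cv2.connectedComponentsWithStats((r&(g<105)&(np.hypot(uu-259,vv-133)<37)).astype(np.uint8))
  for i in range(1,k):
    if st[i,4]>40:
        X=onp(ce[i:i+1],.005)[0]; h=(P[l==i]-np.array([0,0,a[2]]))@nn
        pts=np.c_[uu[l==i],vv[l==i]].astype(np.float32); b=onp(cv2.boxPoints(cv2.minAreaRect(pts)),.005)
        print(st[i],ce[i],X,'top',X+.003*nn,'h',np.percentile(h,[10,50,90]),'sides mm',np.linalg.norm(b-np.roll(b,-1,0),axis=1)*1000); C.append(X)
C=np.array(C); m=C.mean(0); print('centre(h=5mm)',m,'radii',np.linalg.norm(C-m,axis=1),'axis pt',m-.014*nn)
```

```text
plane [-0.3301  0.0987  0.9388] [ 0.3516 -0.1051 -0.1085] 2508 0.0005144816656764816
[261 107  16  15 147] [267.3537 113.8095] [ 0.4208 -0.1555  0.0612] top [ 0.4198 -0.1552  0.064 ] h [0.0037 0.0064 0.0084] sides mm [17.7395 18.5646 17.7121 18.5302]
[229 123  15  20 231] [235.0519 132.3203] [ 0.4303 -0.2001  0.0692] top [ 0.4294 -0.1998  0.072 ] h [0.0053 0.0075 0.0087] sides mm [17.3844 23.7508 17.3371 23.7562]
[262 144  15  15 150] [268.1933 150.6667] [ 0.4626 -0.1669  0.077 ] top [ 0.4616 -0.1666  0.0799] h [0.0056 0.0074 0.0087] sides mm [17.3331 17.4034 17.3034 17.3984]
centre(h=5mm) [ 0.4379 -0.1742  0.0691] radii [0.0265 0.027  0.0269] axis pt [ 0.4425 -0.1755  0.056 ]
```

The checks hold: the stones sit 26.5–27 mm from the middle, the axis point comes out at z = 0.056, and the normal agrees in all three cameras. I'll tilt 20.1° about tool −y and approach.

```bash
python3 -m pendant '[[[0,0,0,0,-0.1,0,0.01],[0,0,0,0,-0.15,0,0.01],[0,0,0,0,-0.101,0,0.01],[0,-0.0085,-0.037,0,0,0,0.01],[0,-0.009,-0.037,0,0,0,0.01]]]'|egrep 'pos|force'
python3 -m pendant '[[[0,-0.009,-0.037,0,0,0,0.01],[0.01,0,0,0,0,0,0.01],[0.015,0,0,0,0,0,0.01],[0.007,0,0,0,0,0,0.01],[0,0,0,0,0,0,0.01]]]'|egrep 'pos|force'
python3 -m pendant '[[[0,0,0,0,0,0,0.01],[0,0,0,0,0,0,0.01],[0,0,0,0,0,0,0.01]]]'|egrep 'pos|force'
python3 - <<'E'
from h import *
s=get_state(); R=np.array(s['eef_rot']); X=np.array(s['position']); print(s['t'],X,s['joints'],s['wrist_force'])
n=np.array([-.3295,.0985,.939]); n/=np.linalg.norm(n); S=np.array([.4292,-.1998,.072])
tip=X+R[:,0]*.1138; print('tip',tip,'err in tool',R.T@(S-tip),'tool n',R.T@n)
p,d,c=snap('side'); np.savez('side5.npz',p=p,d=d); print(proj(c,[tip,tip-.12*R[:,0],S])); save(p,'s5.png',(215,215,305,320),6)
E
```

```text
position: [0.4082, -0.1839, 0.2449]
wrist_force: [-1.4, 0.6, -0.9]
position: [0.384, -0.1867, 0.2021]
wrist_force: [-0.6, -0.2, -1.5]
position: [0.3838, -0.1876, 0.2029]
wrist_force: [0.5, 0.2, 0.2]
12.95 [ 0.3838 -0.1876  0.2029] [ -50.4263  -30.1383  131.8677   12.55     61.9031 -128.2105] [0.5331 0.1724 0.1858]
tip [ 0.4214 -0.1988  0.0961] err in tool [ 0.0253  0.0013 -0.001 ] tool n [-1.      0.0002  0.0005]
[[252.9695 277.0892]
 [229.1152 235.8636]
 [256.9408 284.376 ]]
```

View pics/s5.png

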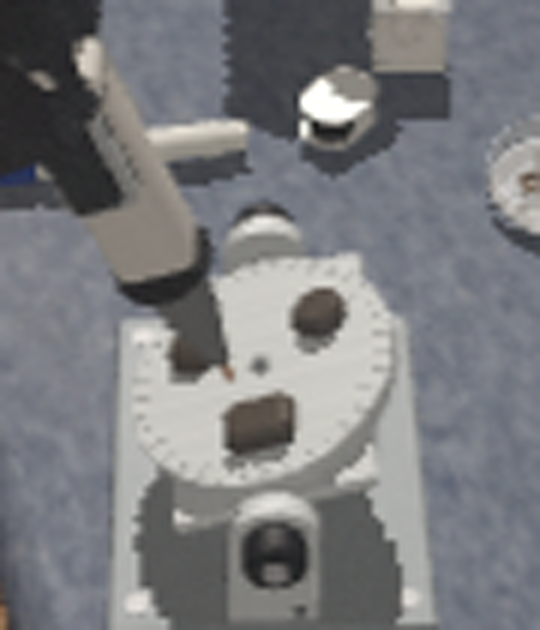

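The side crop shows the tip at crop (230,377), which is native (253.3,277.8) against a predicted (253.0,277.1). Now a numeric check of the stone outline and the tester axis in this view.

Run:
```python
from h import *
z=np.load('side5.npz'); p,d=z['p'],z['d']; c=vision.get_calibration('side')
s=get_state(); R=np.array(s['eef_rot']); X=np.array(s['position']); tip=X+R[:,0]*.1138; ax=-R[:,0]
n=np.array([-.3295,.0985,.939]); n/=np.linalg.norm(n); S=np.array([.4292,-.1998,.072])
vv,uu=np.mgrid[0:384,0:512]; P=dep(c,np.c_[uu.ravel(),vv.ravel()],d).reshape(384,512,3)
h=(P-S)@n+.008; D=np.linalg.norm(np.cross(P-S,n),axis=-1)
b=(D<.018)&(h>.0015)&(h<.012)&(p.max(2)<120)
xs=uu[b];ys=vv[b]; print('stone bbox',xs.min(),xs.max(),ys.min(),ys.max(),'cent',xs.mean(),ys.mean(),b.sum())
# predicted silhouette: long side 26 along stage x-ish, girdle at ~h 3-5, table at 8, base 0
ex=R[:,2]; ey=R[:,1]
def box(w,l,hh): return [S-(.008-hh)*n+ex*i*w/2+ey*j*l/2 for i in(-1,1) for j in(-1,1)]
for w,l in((.026,.020),):
    pr=proj(c,box(w,l,.004)+box(.018,.012,.008)); hull=cv2.convexHull(pr.astype(np.float32))
    M=cv2.moments(hull); print('pred bbox',pr.min(0),pr.max(0),'cent',M['m10']/M['m00'],M['m01']/M['m00'])
t=b&(h>.0065); print('top pts mean',P[t].mean(0),'in tool rel S',R.T@(P[t].mean(0)-S),np.median(h[t]),t.sum())
# tester axis, image space: per-distance strip midpoints
a0=proj(c,[tip])[0]; a1=proj(c,[tip+.1*ax])[0]; dv=(a1-a0)/np.linalg.norm(a1-a0); pv=np.array([-dv[1],dv[0]])
w=P-tip; al=w@ax; ra=np.linalg.norm(w-al[...,None]*ax,axis=-1)
m=(ra<.022)&(al>.005)&(al<.085)
U=np.c_[uu[m],vv[m]]-a0; L=U@dv; W=U@pv
rows=[]
for k in np.arange(2,30,3):
    q=(L>=k)&(L<k+3)
    if q.sum()>3: rows.append([k+1.5,(W[q].min()+W[q].max())/2,W[q].max()-W[q].min()])
print(np.array(rows), 'px for 100mm',np.linalg.norm(a1-a0))
```

```text
stone bbox 252 263 281 290 cent 257.8333333333333 285.14444444444445 90
pred bbox [251.4901 280.0004] [263.9403 291.2106] cent 257.65534476896113 285.6149781552832
top pts mean [ 0.4295 -0.1994  0.0719] in tool rel S [0.0001 0.0005 0.0001] 0.007778753206012323 54
[[ 3.5    -0.5613  3.5983]
 [ 6.5    -0.5397  5.8302]
 [ 9.5    -0.1534  8.0621]
 [12.5    -0.4503  8.9277]
 [15.5    -0.2463  9.7933]
 [18.5    -0.7256 14.7579]
 [21.5    -0.3392 16.9899]
 [24.5    -0.2713 16.1243]
 [27.5    -0.2498 15.6235]
 [30.5    -0.2962 16.2602]] px for 100mm 38.981600576117266
```

Stone outline, top face and tester axis all agree within about 1 mm and 0.5–1°. I'll close in gently.

```bash
cat > m.py <<'E'
from h import *
s=get_state(); R=np.array(s['eef_rot']); X=np.array(s['position'])
n=np.array([-.3295,.0985,.939]); n/=np.linalg.norm(n); S=np.array([.4292,-.1998,.072])
print('t',s['t'],'to go',R.T@(S-X-R[:,0]*.1138)*1000,'F.n',np.array(s['wrist_force'])@n,'tool n',R.T@n,s['width'])
E
python3 -m pendant '[[[0.008,0.0013,-0.001,0,0,0,0.01],[0.008,0,0,0,0,0,0.01],[0.004,0,0,0,0,0,0.01],[0,0,0,0,0,0,0.01],[0,0,0,0,0,0,0.01]]]'>/dev/null; python3 m.py
for i in 1 2 3 4; do python3 -m pendant '[[[0,0,0,0,0,0,0.01]]]'>/dev/null; python3 m.py; done
```

```text
t 13.625 to go [ 5.1438 -0.0908  0.1746] F.n -1.154001648479182 tool n [-1.      0.0004  0.0001] 0.02146649082134401
t 13.75 to go [ 5.2547 -0.0313  0.091 ] F.n -1.1493612923507812 tool n [-1.      0.0002  0.0004] 0.02125112439385553
t 13.875 to go [ 5.2284 -0.0735  0.1339] F.n -0.1060711215632111 tool n [-1.      0.0003  0.0003] 0.021672073420187746
t 14.0 to go [ 5.1254 -0.1396  0.2586] F.n -1.8838391616567334 tool n [-1.      0.0004  0.0002] 0.02144151288503443
t 14.125 to go [ 5.0735 -0.1748  0.3296] F.n -1.5458316513268184 tool n [-1.      0.0005  0.    ] 0.02136030912988838
```

Baseline is about −1.15 N. I'll go to about 1.5 mm past the expected contact, then check.

```bash
python3 -m pendant '[[[0.003,0,0,0,0,0,0.01],[0.002,0,0,0,0,0,0.01],[0.0015,0,0,0,0,0,0.01],[0,0,0,0,0,0,0.01]]]'>/dev/null; python3 m.py
for i in 1 2 3 4 5 6 7; do python3 -m pendant '[[[0,0,0,0,0,0,0.01]]]'>/dev/null; python3 m.py; done
```

```text
t 14.625 to go [-1.5149 -0.2266  0.4345] F.n 0.36679983037912 tool n [-1.      0.0007 -0.0004] 0.021000570669747635
t 14.75 to go [-1.4307 -0.2257  0.4012] F.n -0.369049328616051 tool n [-1.      0.0007 -0.0002] 0.021301903969320617
t 14.875 to go [-1.4007 -0.1959  0.3465] F.n 0.6130392861971175 tool n [-1.      0.0006 -0.0001] 0.021444873440303536
t 15.0 to go [-1.4386 -0.1932  0.3657] F.n 0.8552133960456698 tool n [-1.      0.0006 -0.0001] 0.021299662403891556
t 15.125 to go [-1.4388 -0.1907  0.3583] F.n 0.1769577693770307 tool n [-1.      0.0006 -0.0001] 0.021143396502648498
t 15.25 to go [-1.4535 -0.1888  0.3651] F.n 0.20837387916398875 tool n [-1.      0.0006 -0.0001] 0.021333628755267342
t 15.375 to go [-1.4612 -0.2017  0.3766] F.n 0.059306537312163114 tool n [-1.      0.0006 -0.0001] 0.021436059038274214
t 15.5 to go [-1.4852 -0.2272  0.3718] F.n 0.27619925915121246 tool n [-1.      0.0007 -0.0001] 0.021546279221759234
```

```bash
python3 -m pendant '[[[0.0009,0,0,0,0,0,0.01],[0.0009,0,0,0,0,0,0.01],[0,0,0,0,0,0,0.01]]]'>/dev/null
for i in $(seq 16); do python3 -m pendant '[[[0,0,0,0,0,0,0.01]]]'>/dev/null; python3 m.py; done
python3 - <<'E'
from h import *
p,d,c=snap('side'); save(p,'s6.png',(215,215,305,320),6)
E
```

```text
t 16.0 to go [-3.2417 -0.1915  0.3437] F.n 0.9353106942360427 tool n [-1.      0.0006 -0.0001] 0.02158646022016712
t 16.125 to go [-3.2275 -0.1745  0.3147] F.n 2.210739202873458 tool n [-1.      0.0005 -0.    ] 0.02143877907476555
t 16.25 to go [-3.2386 -0.1676  0.331 ] F.n 1.4312659604831741 tool n [-1.      0.0006 -0.    ] 0.02132984618950239
t 16.375 to go [-3.255  -0.1981  0.3504] F.n 0.5745714744408628 tool n [-1.      0.0006 -0.0001] 0.021316225764157527
t 16.5 to go [-3.2622 -0.1787  0.3505] F.n 2.059606862028392 tool n [-1.      0.0006 -0.    ] 0.021223382569170286
t 16.625 to go [-3.2619 -0.1811  0.3597] F.n 1.2702061774231208 tool n [-1.      0.0006 -0.0001] 0.02133470410314488
t 16.75 to go [-3.2483 -0.1536  0.3336] F.n 0.5267799503835152 tool n [-1.      0.0005 -0.    ] 0.021156705361090874
t 16.875 to go [-3.2595 -0.1957  0.3541] F.n 0.9021723645487492 tool n [-1.      0.0006 -0.0001] 0.021163797588812504
t 17.0 to go [-3.2607 -0.1856  0.3514] F.n 0.8418926796207505 tool n [-1.      0.0006 -0.    ] 0.021470342944690694
t 17.125 to go [-3.2568 -0.1774  0.3535] F.n 0.6390850511264287 tool n [-1.      0.0006 -0.0001] 0.02132884450632502
t 17.25 to go [-3.2736 -0.1781  0.3622] F.n 0.7958479608746954 tool n [-1.      0.0006 -0.0001] 0.02116859638918256
t 17.375 to go [-3.2673 -0.1954  0.3682] F.n 0.14550824309639895 tool n [-1.      0.0006 -0.0001] 0.021435414827560638
t 17.5 to go [-3.282  -0.2164  0.3707] F.n 1.8632572767930429 tool n [-1.      0.0006 -0.0001] 0.02108908337918214
t 17.625 to go [-3.2478 -0.1551  0.331 ] F.n 0.6175787761220631 tool n [-1.      0.0005 -0.    ] 0.021133492787647125
t 17.75 to go [-3.2685 -0.1955  0.3731] F.n 1.5791654328747928 tool n [-1.      0.0006 -0.0001] 0.021538843319976925
t 17.875 to go [-3.2648 -0.1639  0.3673] F.n 1.9890598534052335 tool n [-1.      0.0005 -0.0001] 0.021284136341163568
```

View pics/s6.png

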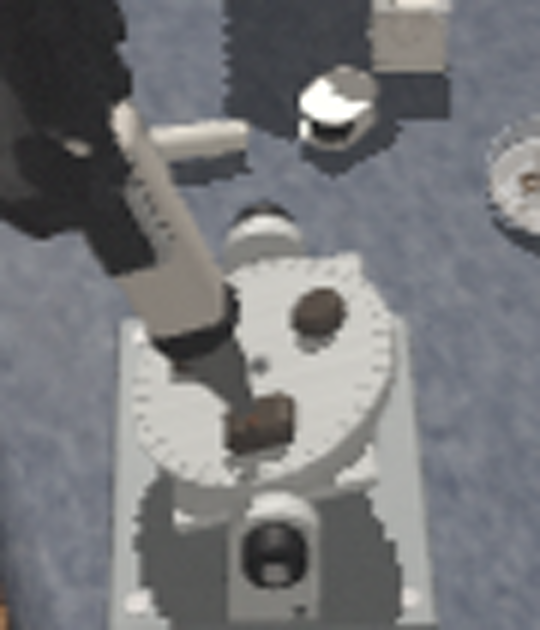

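The tip rests in the middle of the step stone's top face, at crop (250,412). Depth comes out at about 2.6 mm by force and 3.25 mm by kinematics, so close to half the travel. I'll hold a little longer and hand in.

```bash
for i in 1 2; do python3 -m pendant '[[[0,0,0,0,0,0,0.01],[0,0,0,0,0,0,0.01],[0,0,0,0,0,0,0.01],[0,0,0,0,0,0,0.01],[0,0,0,0,0,0,0.01]]]'>/dev/null; python3 m.py; done
python3 -c "from plant import sign_off; print(sign_off())"
```

```text
t 18.55 to go [-3.2382 -0.1659  0.3367] F.n 1.4552194802534881 tool n [-1.      0.0005 -0.    ] 0.021648991682486223
t 19.175 to go [-3.2481 -0.1817  0.3401] F.n 1.3898925316390336 tool n [-1.      0.0005 -0.    ] 0.02135559793247591
the job is handed in; nothing more can be done
None
```

I did the whole job and handed it in at about 19 s of the 48 s, with the tester still held on the step-cut stone.

- **Disc check:** I drew the tester straight up out of the holster and pressed it upright on the copper disc at about 2.5 N. Contact came within 0.3 mm of the predicted height.
- **Stone:** I tilted the tester 20.1° to match the stage and set the tip on the step-cut stone's top face. It stayed there for about 3 s before I handed in.

**Last checks**
- **Placing:** the tip is about 0.4 mm from the measured centre of the face, and the side picture shows it in the middle of the face.
- **Squareness:** the gripper is square to the face within 0.1°. The tester's own axis looks about 0.5–1° off in the side camera, which cannot resolve it better.
- **Probe depth:** the two estimates disagree slightly. Arm position gives 3.25 mm and averaged wrist force (about 2.3 N, noisy) gives about 2.6 mm, so close to the 3 mm wanted.
- **Other things:** I saw nothing else touched or moved in the pictures, and the stage looks unchanged. I did not measure the stage's tilt again after contact.

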